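# Prep board out to its line over the scrap pan, held level

## Task

Turn the red stop on the end of the low grey stand down sideways until it lies flat out of the way, then slide the wooden prep board straight out over that end, without lifting it off the stand, until the red line across the board is level with the stand's edge and the scrap hole is over the pan. Out there the board would tip by itself, so keep hold of it: finish while still holding it level and still, resting on the stand, and leave the pan and everything else where they stand.

Things in the scene. Friction and masses are not known exactly. Their poses are not given: they have to be found in the camera images.
- stand: Fixed low steel stand with a grey top 320 x 200 mm, top surface 100 mm above the counter. Origin: centre of its underside, on the counter. x runs along its 320 mm length, y across, z up. Its open outward end is the -x end (edge at x = -160 mm); the board is pushed out in -x.
- stand_edge (a point): Middle of the stand's outward top edge (stand x = -160 mm, y = 0, z = 100 mm). Axes as the stand's.
- stop (a joint): Red stop bar on the outward end of the stand, hinged about the stand's x axis. 0 = upright, in the board's way; it grows as the bar swings sideways to the stand's +y side; 1.57 = lying flat, well below the board (limit 1.6). A stiff hinge: it stays wherever it is left, and a sideways push of 1 to 2 N at its tip turns it.
- stop_pivot (a point): Pivot of the stop, at the middle of the bar's thickness: stand x = -175 mm, y = +50 mm, z = 70 mm. Axes as the stand's.
- stop_tip (a point): Free end of the stop bar, 75 mm from the pivot on the bar's centre line. The bar is 20 mm wide (across its swing) and 18 mm thick (along the stand's x, from 6 to 24 mm beyond the edge). Upright, it reaches 31 mm above the board's top.
- board: Loose wooden prep board 300 x 160 x 14 mm, about 0.5 kg, lying on the stand. Origin: centre of its underside. x runs along its length, about parallel to the stand's x at the start; its outward end (with the scrap hole) is at x = -150 mm and starts a little inside the stand's edge. Its centre of mass lies about 35 mm outward of the red line, so with the line at the edge it tips unless held.
- grip (a point): Centre of the dark wooden grip block fixed on top of the board near its inner end: 18 mm thick along the board's x, 100 mm long across it (y), standing 40 mm above the board's top (20 mm each way from this point). It is at board x = +122 mm, 67 mm inward of the red line. Axes as the board's.
- line_left (a point): End of the red line on the board's top at its y = -80 mm side; the line (5 mm wide) runs straight across the board at board x = +55 mm.
- line_right (a point): End of the red line on the board's top at its y = +80 mm side (board x = +55 mm).
- hole (a point): Centre of the 70 mm square scrap hole in the board, at board x = -90 mm, on the board's top.
- pan: Loose open aluminium scrap pan 120 x 150 x 60 mm on the counter beyond the stand's outward end, below where the hole comes to be. Origin: centre of its underside. Leave it alone.
- bowls_tall: Stack of six glass bowls, 110 mm across, 101 mm high; origin at the centre of its underside. Leave it alone.
- bowls_low: Stack of three glass bowls, 116 mm across, 71 mm high; origin at the centre of its underside. Leave it alone.
- plates: Stack of white saucers with a blue rim, 144 mm across, 56 mm high; origin at the centre of its underside. Leave it alone.
- mug: White mug, 80 mm across, 85 mm high; origin at the centre of its underside. Leave it alone.
- cup: White cup, 76 mm across, 60 mm high; origin at the centre of its underside. Leave it alone.

How it is judged:
By the outcome, as a careful person would: the job done as asked, in the order asked, and still so for the second after the job is handed in, while the arm keeps its last pose, push and grip.
It also fails if it takes over 51 s, if anything falls off the work surface, if the arm or the gripper's body presses on something with over 40 N, if the wrist force passes 120 N, or if a joint passes its speed limit or range.

## Robot

A 6-joint arm with a two-finger parallel gripper is mounted at the origin on the work surface. World frame = base frame: x ahead of the robot, y to its left, z up, the work surface at z = 0. Lengths are in m, angles in rad, forces in N, time in s.
With the tool pointing down it reaches from about 0.375 to 0.975 m from the base axis. Payload 3.8 kg.
Tool frame: the origin (TCP) lies on the centre line of the jaws, within the pads' length; the fingertips stand 22 mm ahead of it and the grasp point (between the pads) lies 3 mm ahead of it; z points along the fingers, x is the direction in which the jaws open and shut, and the axes are right-handed (so a half turn about z gives the same grasp; the last joint's range is limited). The gripper opens to 85 mm and grips with 20 to 120 N. Pads are 22 mm wide; open, the fingers measure 114 mm over their backs; the gripper's body (76 mm by 85 mm) begins 54 mm behind the grasp point. The pads swing forward as they close: fully open they stand 13 mm farther back than shut.
Start: joints at [1.21, 0.264, 1.604, -0, 1.274, -0.037], TCP at [0.215, 0.64, 0.226] pointing down, gripper open.
Joint ranges: [-2.63, 2.63], [-0.94, 2.18], [0.31, 2.57], [-1.31, 4.45], [0, 2.66], [-2.55, 2.55]. Speed limits (rad/s): [2.57, 2.57, 3.14, 3.14, 3.14, 3.14].

## Interface

Orientations are given as a rotation vector (axis times angle).
In Python, from workcell import bot, viewer gives the robot as it stands.
- The arm moves only by the tool move_arm, never from a script. Its argument "series" is text: rows parted by semicolons, each of 7 numbers parted by spaces: the turn, a rotation vector about the tool's x, y, z scaled (see below), then the shift along the tool's x, y, z scaled (see below), then the opening, from -1 (shut) to 1 (fully open). A call has exactly 8 rows; each row is the pose to reach, as a shift and turn from the pose commanded when the call began, along the tool's axes at that moment; what a row does not reach only later rows make up. The controller multiplies each number of a shift by 100 mm and each number of a turn by 120 degrees. A row lasts 1/10 s, in which the tool goes at most 50 mm and 8.59 degrees, less where a joint would pass 70% of its speed; a pose out of reach is approached as far as the arm can. A call with a number of a shift or a turn outside -1 to 1 is refused whole. A call with a gripper value outside its range is refused whole. The fingers move at their own pace and stop on an object; "squeeze" is the grip in N (left out, the last holds). Time passes only in rows, so rows that repeat a pose let the fingers close, or fill a call up. It gives the time, the measured TCP pose, the force and the opening at its end, in the units of the state.
- bot.read_state(): the state, without advancing time (a new reading comes with each control period).
- viewer.read_camera(name): name is "scene" or "side" or "wrist"; returns a dict with "pixels" (480x640x3 uint8, red, green, blue), "K" (3x3 intrinsics, pixels), "dist" ([k1, k2, p1, p2, k3] as OpenCV has them; the pictures are not rectified), "world_to_cam" (4x4, takes a point from world to camera coordinates); the wrist camera has in their place "mount" (4x4, takes a point from camera to tool coordinates, whose origin is the TCP and whose axes are the tool frame's). Camera axes: x right, y up, looking along -z (the intrinsics and any distortion apply to the point x, -y, -z); pixel columns grow to the right and rows downward; lengths in m; the calibration is good to about 2 mm. A picture is of the moment at which its call begins: read the wrist's pose just before it. There is no depth.
- bot.finish_job(): hands the job in, once; it reports no verdict.
The state is a dict: "time": time; "q": joint angles; "joint_vel": joint speeds; "joint_torque": joint torques, N m; "tool_pos": TCP position; "tcp_rot": TCP orientation; "wrist_force": force on the tool from outside, world axes, zero at the start; "torque": the same for the moment, N m; "width": opening from 0.0 (shut) to 1.0 (fully open).
Only numpy, scipy, OpenCV 4.12 (cv2) and the standard library are available. Lean on these libraries where they do the work, as an engineer would, in place of code of your own. Each camera call takes 0.05 s, during which the arm holds its last target.

## Working session

There is one attempt and no reset: what is moved stays moved. The work goes in short steps, Python scripts to look and compute and a tool call to move; the robot and the scene stay as the last step left them, time stands still between calls to the robot, and variables do not carry over. Pictures are saved under pics/ and viewed, and the job is handed in when it is done.

Besides the shell and the picture viewer there is one more tool, called after "Emit:" as name(argument=value, ...), one argument or row to a line, values as JSON. move_arm: Moves the arm, as the interface text tells. Its arguments: {"type":"object","properties":{"series":{"type":"string"},"squeeze":{"type":"number"}},"required":["series"]}

```bash
ls; mkdir -p pics; python3 - <<'E'
from workcell import bot, viewer
import cv2, pickle
s=bot.read_state(); print(s)
for n in ["scene","side","wrist"]:
    c=viewer.read_camera(n)
    pickle.dump(c,open(f"{n}0.pkl","wb"))
    cv2.imwrite(f"pics/{n}0.png",c["pixels"][:,:,::-1])
    print(n,c["K"],c["dist"],c.get("world_to_cam",c.get("mount")))
E
```

```text
pics
{'time': 0.0, 'q': array([ 1.21006182e+00,  2.64760162e-01,  1.60542331e+00, -2.96389924e-06,
        1.27365646e+00, -3.69392263e-02]), 'joint_vel': array([-1.11088306e-03,  7.61151413e-04,  8.18981306e-04, -6.67489036e-04,
        2.41434289e-04, -9.86582651e-05]), 'joint_torque': array([-9.36014985e-04, -5.15103364e+01, -3.67319119e+01, -3.34418701e-05,
        1.26480989e-02, -2.09196662e-05]), 'tool_pos': array([0.21452431, 0.63920859, 0.22453067]), 'tcp_rot': array([ 2.54945551,  1.83358765, -0.00293634]), 'wrist_force': array([0.16544732, 0.07142949, 0.39372991]), 'torque': array([0.00253487, 0.03495904, 0.00258644]), 'width': 1.0022229258506659}
scene [[495.33150021   0.         322.21754025]
 [  0.         495.33150021 236.47097374]
 [  0.           0.           1.        ]] [0.01386613 0.         0.         0.         0.        ] [[ 0.56700826  0.82342328  0.02181144 -0.35002218]
 [-0.49771987  0.3213901   0.80559502  0.22185565]
 [ 0.65633571 -0.46763502  0.59206496 -1.72616002]
 [ 0.          0.          0.          1.        ]]
side [[498.80092212   0.         315.16779482]
 [  0.         498.80092212 237.48203366]
 [  0.           0.           1.        ]] [-0.09326138  0.          0.          0.          0.        ] [[ 0.8091359  -0.58742968  0.01501523 -0.51244676]
 [ 0.40767205  0.57957091  0.70562104 -0.33596976]
 [-0.42320514 -0.56482203  0.7084303  -1.29653898]
 [ 0.          0.          0.          1.        ]]
wrist [[386.43097508   0.         327.84209132]
 [  0.         386.43097508 239.74106101]
 [  0.           0.           1.        ]] [-0.04242189  0.          0.          0.          0.        ] [[ 9.99999805e-01 -2.44934123e-04 -5.74059693e-04 -5.09356991e-04]
 [-4.19000545e-04 -9.45155496e-01 -3.26620441e-01 -8.36050645e-02]
 [-4.62575182e-04  3.26620618e-01 -9.45155415e-01 -1.48590189e-01]
 [ 0.00000000e+00  0.00000000e+00  0.00000000e+00  1.00000000e+00]]
```

View pics/scene0.png

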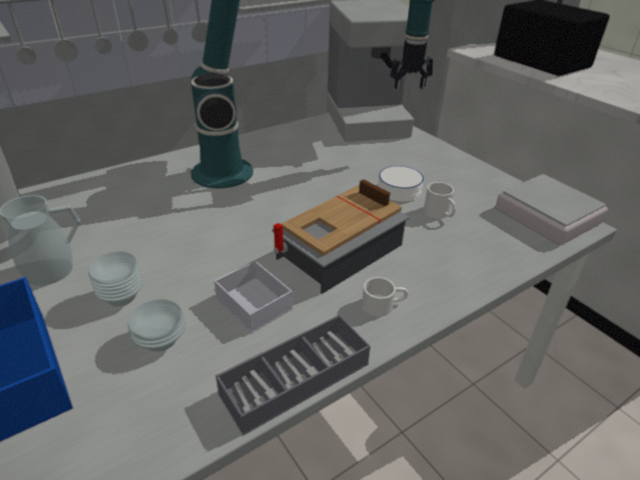

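View pics/side0.png

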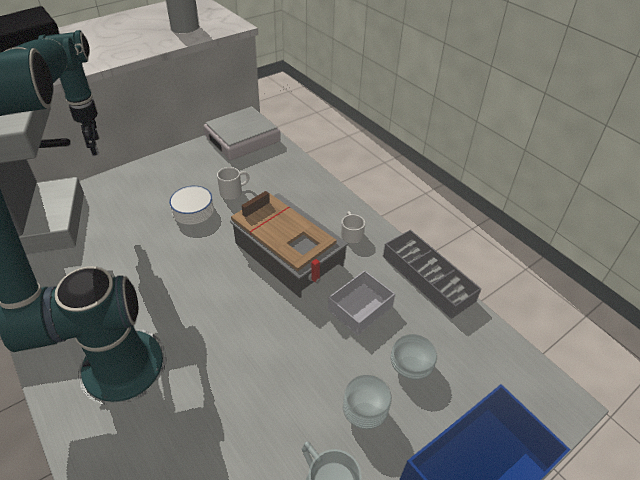

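View pics/wrist0.png

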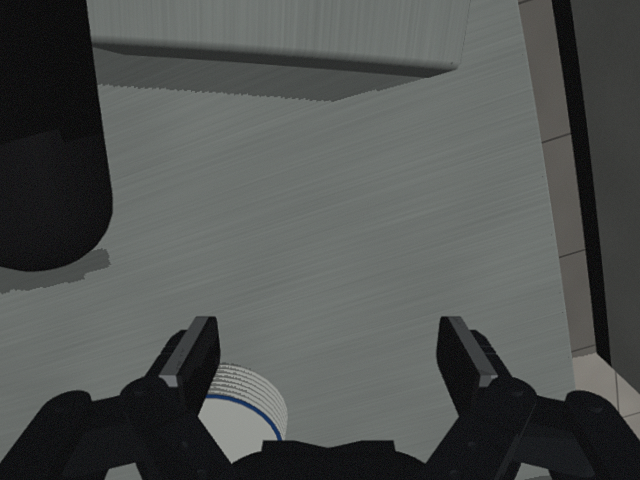

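The scene view has the red stop at about (279,238), the line across (337,197)-(378,217), and the grip at (375,192). In the side view the stop is at about (315,270) and the grip at (256,207). I'll zoom in to pick corners.

```bash
python3 - <<'E'
import pickle,cv2
for n,(x0,y0,w,h) in {"scene":(260,165,160,120),"side":(215,180,150,112)}.items():
    im=pickle.load(open(f"{n}0.pkl","rb"))["pixels"][:,:,::-1]
    c=cv2.resize(im[y0:y0+h,x0:x0+w],(800,int(800*h/w)),interpolation=cv2.INTER_CUBIC)
    k=800/w
    for i in range(0,w,20): cv2.putText(c,str(x0+i),(int(i*k),10),0,.4,(0,0,255),1); cv2.line(c,(int(i*k),12),(int(i*k),20),(0,0,255))
    for i in range(0,h,20): cv2.putText(c,str(y0+i),(0,int(i*k)+4),0,.4,(0,0,255),1)
    cv2.imwrite(f"pics/{n}0z.png",c)
E
```

```text
(no output)
```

View pics/scene0z.png

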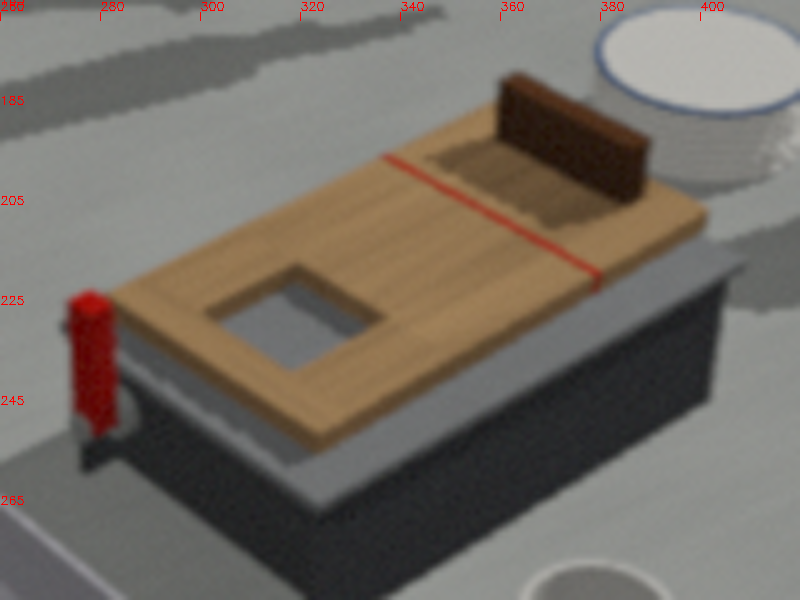

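View pics/side0z.png

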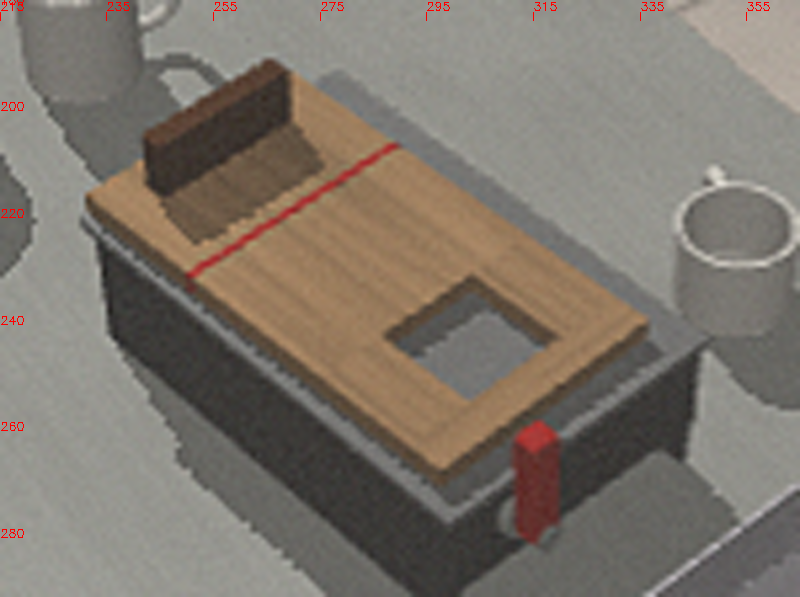

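```bash
cat > h.py <<'E'
import numpy as np, cv2, pickle
from scipy.optimize import least_squares
from scipy.spatial.transform import Rotation as R
def proj(c,P,T=None):
    W=c["world_to_cam"] if T is None else T
    p=np.asarray(P,float)@W[:3,:3].T+W[:3,3]
    q=p*[1,-1,-1]
    return cv2.projectPoints(q.reshape(-1,1,3),np.zeros(3),np.zeros(3),c["K"],np.array(c["dist"]))[0][:,0]
def place(pose,P):
    x,y,a=pose; P=np.asarray(P,float)
    return np.c_[x+np.cos(a)*P[:,0]-np.sin(a)*P[:,1], y+np.sin(a)*P[:,0]+np.cos(a)*P[:,1],P[:,2]]
def fit(obs,x0,verbose=True):  # obs: list of (cam, localpt(mm), pix)
    cams=[o[0] for o in obs]; P=np.array([o[1] for o in obs])/1000; u=np.array([o[2] for o in obs])
    def res(x):
        w=place(x,P); return np.concatenate([proj(c,w[i:i+1])[0]-u[i] for i,c in enumerate(cams)])
    s=least_squares(res,x0,loss='soft_l1')
    return s.x,res(s.x).reshape(-1,2)
E
cat > f0.py <<'E'
from h import *
sc=pickle.load(open("scene0.pkl","rb")); sd=pickle.load(open("side0.pkl","rb"))
A=lambda u,v:(260+u/5,165+v/5); B=lambda u,v:(215+u*.1875,180+v*.1875)
zb=114
b=[(sc,(-150,80,zb),A(107,292)),(sc,(-150,-80,zb),A(320,437)),(sc,(150,-80,zb),A(706,208)),(sc,(55,-80,zb),A(600,273)),(sc,(55,80,zb),A(384,155)),
(sc,(-125,35,zb),A(205,313)),(sc,(-55,35,zb),A(297,263)),(sc,(-55,-35,zb),A(386,316)),(sc,(-125,-35,zb),A(290,372)),
(sd,(-150,80,zb),B(440,472)),(sd,(-150,-80,zb),B(648,322)),(sd,(150,80,zb),B(87,197)),(sd,(55,80,zb),B(190,274)),(sd,(55,-80,zb),B(398,146)),
(sd,(-55,35,zb),B(385,335)),(sd,(-125,35,zb),B(470,402)),(sd,(-125,-35,zb),B(560,338)),(sd,(-55,-35,zb),B(473,275)),
(sc,(131,50,154),A(518,72)),(sc,(131,-50,154),A(650,142)),(sd,(131,-50,154),B(272,58)),(sd,(113,-50,154),B(290,72))]
s=[(sc,(-160,-100,100),A(320,512)),(sc,(160,-100,100),A(745,262)),(sd,(-160,100,100),B(450,515)),(sd,(-160,-100,100),B(710,342)),(sd,(160,100,100),B(83,220)),
(sc,(-175,50,145),A(90,298)),(sd,(-175,50,145),B(537,432))]
for nm,o in (("board",b),("stand",s)):
    best=min((fit(o,(0.4,0.5,a)) for a in np.arange(0,6.3,.8)),key=lambda r:np.abs(r[1]).sum())
    print(nm,best[0].round(4)); print(best[1].round(1).tolist())
E
python3 f0.py
```

```text
board [0.5756 0.0917 8.0142]
[[-1.3, 0.6], [-1.3, -0.1], [0.3, 0.4], [-1.3, 0.5], [-0.9, 0.3], [-2.2, 0.1], [-0.8, -0.1], [0.1, 0.7], [-0.5, 0.4], [0.2, -1.3], [0.2, -1.5], [-0.4, -1.6], [-0.1, -0.7], [-0.2, -1.4], [-0.8, -0.9], [-0.1, -1.0], [0.1, -1.2], [-0.2, -1.3], [-0.7, -0.5], [0.1, -0.7], [-0.2, -1.4], [0.2, -1.4]]
stand [0.5873 0.0805 1.708 ]
[[-1.4, -1.0], [0.3, -0.4], [-0.1, 0.6], [0.5, -2.0], [-0.7, -1.5], [-0.4, 0.9], [0.5, -0.9]]
```

Emit:
move_arm(
  series="0 0 0 -0.1 0.1 0 -1; 0 0 0 -0.25 0.24 0 -1; 0 0 0 -0.4 0.39 0 -1; 0 0 0 -0.55 0.53 0 -1; 0 0 0 -0.7 0.68 0 -1; 0 0 0 -0.85 0.83 0 -1; 0 0 0 -1 0.97 0 -1; 0 0 0 -1 0.97 0 -1",
  squeeze=40,
)

```text
time: 0.95
tool_pos: [0.2761, 0.5116, 0.2259]
tcp_rot: [2.552, 1.831, -0.001]
wrist_force: [0.3, -0.6, 0.0]
width: -0.002
```

Emit:
move_arm(
  series="0 0 0 -0.12 0.12 0 -1; 0 0 0 -0.25 0.24 0 -1; 0 0 0 -0.38 0.37 0 -1; 0 0 0 -0.5 0.48 0 -1; 0 0 0 -0.62 0.6 0 -1; 0 0 0 -0.75 0.73 0 -1; 0 0 0 -0.88 0.85 0 -1; 0 0 0 -1 0.97 0 -1",
)

```text
time: 1.75
tool_pos: [0.3356, 0.3871, 0.2259]
tcp_rot: [2.551, 1.834, 0.0]
wrist_force: [0.8, -0.1, 0.6]
width: 0.004
```

Emit:
move_arm(
  series="0 0 0 -0.12 0.12 0 -1; 0 0 0 -0.25 0.24 0 -1; 0 0 0 -0.38 0.37 0 -1; 0 0 0 -0.5 0.48 0 -1; 0 0 0 -0.62 0.6 0 -1; 0 0 0 -0.75 0.73 0 -1; 0 0 0 -0.88 0.85 0 -1; 0 0 0 -1 0.97 0 -1",
)

```text
time: 2.55
tool_pos: [0.3955, 0.2614, 0.2259]
tcp_rot: [2.551, 1.834, 0.0]
wrist_force: [-0.7, 0.4, -0.1]
width: 0.0
```

Emit:
move_arm(
  series="0 0 0 -0.12 0.12 0 -1; 0 0 0 -0.25 0.24 0 -1; 0 0 0 -0.38 0.37 0 -1; 0 0 0 -0.5 0.48 0 -1; 0 0 0 -0.62 0.6 0 -1; 0 0 0 -0.75 0.73 0 -1; 0 0 0 -0.88 0.85 0 -1; 0 0 0 -1 0.97 0 -1",
)

```text
time: 3.35
tool_pos: [0.4554, 0.1358, 0.2259]
tcp_rot: [2.551, 1.834, 0.0]
wrist_force: [-0.5, -0.3, 1.5]
width: -0.004
```

Emit:
move_arm(
  series="0 0 0 -0.12 0.12 0 -1; 0 0 0 -0.25 0.24 0 -1; 0 0 0 -0.38 0.37 0 -1; 0 0 0 -0.5 0.48 0 -1; 0 0 0 -0.62 0.6 0 -1; 0 0 0 -0.75 0.73 0 -1; 0 0 0 -0.88 0.85 0 -1; 0 0 0 -1 0.97 0 -1",
)

```text
time: 4.15
tool_pos: [0.5155, 0.0101, 0.2259]
tcp_rot: [2.551, 1.834, 0.0]
wrist_force: [-0.1, 0.1, -0.8]
width: 0.001
```

Emit:
move_arm(
  series="0 0 0.07 -0.1 0.12 0 -1; 0 0 0.14 -0.2 0.25 0 -1; 0 0 0.21 -0.3 0.38 0 -1; 0 0 0.28 -0.4 0.52 0 -1; 0 0 0.35 -0.5 0.65 0 -1; 0 0 0.42 -0.6 0.8 0 -1; 0 0 0.48 -0.7 0.9 0 -1; 0 0 0.53 -0.74 1 0 -1",
)

```text
time: 4.95
tool_pos: [0.5868, -0.0921, 0.2258]
tcp_rot: [3.135, 0.206, -0.001]
wrist_force: [-0.5, 0.2, -0.6]
width: -0.002
```

```bash
python3 - <<'E'
from workcell import bot, viewer
import cv2, pickle
s=bot.read_state(); print(s["tool_pos"],s["tcp_rot"])
c=viewer.read_camera("wrist"); pickle.dump((s,c),open("w1.pkl","wb")); cv2.imwrite("pics/w1.png",c["pixels"][:,:,::-1])
E
```

```text
[ 0.58676837 -0.09211712  0.22575387] [ 3.13463857e+00  2.06113399e-01 -5.10297825e-04]
```

View pics/w1.png

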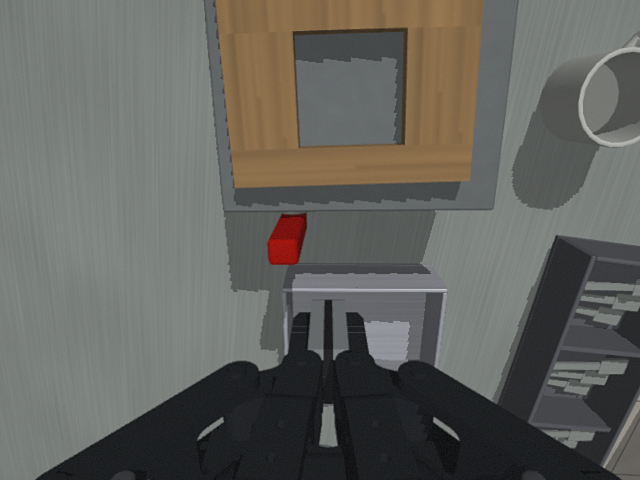

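```bash
cat >> h.py <<'E'
def wcam(s,c):
    T=np.eye(4); T[:3,:3]=R.from_rotvec(s["tcp_rot"]).as_matrix(); T[:3,3]=s["tool_pos"]
    return dict(K=c["K"],dist=c["dist"],world_to_cam=np.linalg.inv(T@c["mount"]))
E
cat > f1.py <<'E'
from h import *
s,c=pickle.load(open("w1.pkl","rb")); w=wcam(s,c)
st=[(w,(-160,100,100),(224,212)),(w,(-160,-100,100),(494,209)),(w,(-184,40,145),(299,263)),(w,(-184,60,145),(270,264)),(w,(-184,60,145),(270,264))]
x,r=fit(st[:2],(.587,.0805,1.708)); print("stand",x.round(4),r.round(1).tolist())
print("stop resid",(proj(w,place(x,np.array([(-184,40,145),(-184,60,145),(-166,60,145)])/1e3))).round(0).tolist())
b=[(w,(-150,80,114),(235,187.5)),(w,(-150,-80,114),(470,181)),(w,(-125,35,114),(299,147)),(w,(-125,-35,114),(404.5,145.5)),(w,(-55,35,114),(293.5,31)),(w,(-55,-35,114),(407.5,28))]
y,r=fit(b,(.5756,.0917,1.731)); print("board",y.round(4),r.round(1).tolist())
d=y-x; cx,sx=np.cos(x[2]),np.sin(x[2]); print("board in stand",d[0]*cx+d[1]*sx,-d[0]*sx+d[1]*cx,np.degrees(d[2]))
p=[(w,(-60,75,60),(284.5,290)),(w,(60,75,60),(284,290)),(w,(-60,-75,60),(284,290))]
# pan rim inner edge corners
E
python3 f1.py
```

```text
stand [0.5856 0.0808 1.7145] [[-0.8, 0.1], [0.8, 0.1]]
stop resid [[302.0, 265.0], [271.0, 266.0], [269.0, 239.0]]
board [0.5753 0.0917 1.7306] [[-0.0, -0.2], [-0.5, 0.0], [-0.2, 1.0], [0.4, -0.4], [-0.4, 0.1], [0.9, -0.2]]
board in stand 0.012287085377234145 0.008636719881209296 0.9214453457089866
```

The wrist view shows the stop's top at about (285,250), the stand's outward corners at (224,212) and (494,209), and the board end at (235,187)-(470,181). This agrees with the fixed-camera fit. I'll go down beside the stop on its -y side and fold it.

Emit:
move_arm(
  series="0 0 -0.005 0.06 0.05 0.05 -1; 0 0 -0.005 0.12 0.11 0.15 -1; 0 0 -0.005 0.12 0.11 0.3 -1; 0 0 -0.005 0.12 0.11 0.45 -1; 0 0 -0.005 0.12 0.11 0.6 -1; 0 0 -0.005 0.12 0.11 0.72 -1; 0 0 -0.005 0.12 0.11 0.84 -1; 0 0 -0.005 0.12 0.11 0.84 -1",
)

```text
time: 5.8
tool_pos: [0.5984, -0.0992, 0.1391]
tcp_rot: [-3.132, -0.232, 0.007]
wrist_force: [-0.7, 0.2, 0.3]
width: -0.002
```

```bash
cat > loc.py <<'E'
from h import *
from workcell import bot
s=bot.read_state(); S=(.586,.0807,1.713)
d=s["tool_pos"]-[S[0],S[1],0]; c,n=np.cos(S[2]),np.sin(S[2])
M=R.from_rotvec(s["tcp_rot"]).as_matrix()
print("stand mm",1e3*(d[0]*c+d[1]*n),1e3*(-d[0]*n+d[1]*c),1e3*d[2],"yaw",np.arctan2(M[1,0],M[0,0]),"tilt",M[:2,2],"F",s["wrist_force"],"w",s["width"],"t",s["time"],s["q"].round(2))
E
python3 loc.py
```

```text
stand mm -179.78732829273872 13.254914859436795 139.14943423182294 yaw 0.14777664588380662 tilt [-0.00426939  0.00088211] F [-0.72733695  0.1547189   0.2758096 ] w -0.001942368387688333 t 5.8 [-0.21  0.21  1.84 -0.    1.1  -0.35]
```

Emit:
move_arm(
  series="0 0 0 -0.1 0 0 -1; 0 0 0 -0.18 0 0 -1; 0 0 0 -0.26 0 0 -1; 0 0 0 -0.34 0 -0.01 -1; 0 0 0 -0.42 0 0.01 -1; 0 0 0 -0.5 0 0.04 -1; 0 0 0 -0.58 0 0.09 -1; 0 0 0 -0.66 0 0.15 -1",
)

```text
time: 6.6
tool_pos: [0.54, -0.1093, 0.1363]
tcp_rot: [3.132, 0.23, 0.02]
wrist_force: [-13.0, 9.0, 56.8]
width: -0.002
```

```bash
python3 loc.py; python3 - <<'E'
from workcell import bot, viewer
import cv2, pickle
s=bot.read_state()
c=viewer.read_camera("wrist"); cv2.imwrite("pics/w2.png",c["pixels"][:,:,::-1])
E
```

```text
stand mm -181.59329661201627 72.50568912760774 136.33415915335357 yaw 0.14670166010304578 tilt [ 1.24691133e-02 -1.94554527e-05] F [-13.00064366   9.01727136  56.76337873] w -0.0018406510132596135 t 6.6 [-0.25  0.1   1.97  0.    1.06 -0.4 ]
```

View pics/w2.png

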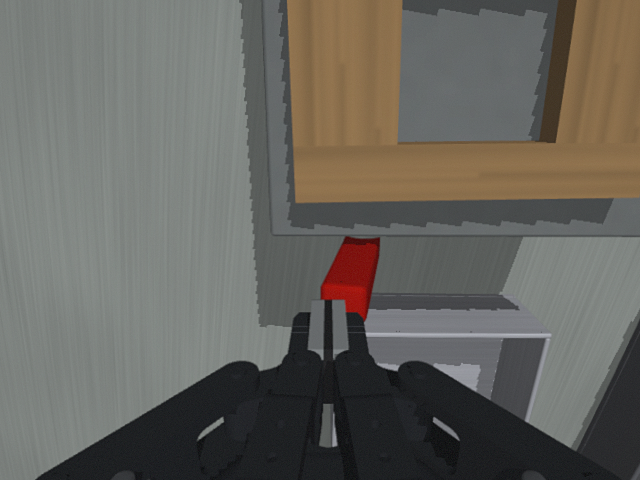

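```bash
python3 - <<'E'
from workcell import bot, viewer
import cv2, pickle
for n,(x0,y0,w,h) in {"scene":(240,165,100,75),"side":(255,200,120,90)}.items():
    im=viewer.read_camera(n)["pixels"][:,:,::-1]
    c=cv2.resize(im[y0:y0+h+30,x0:x0+w],None,fx=6,fy=6,interpolation=cv2.INTER_CUBIC)
    cv2.imwrite(f"pics/{n}2z.png",c[:600])
E
```

```text
(no output)
```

View pics/scene2z.png

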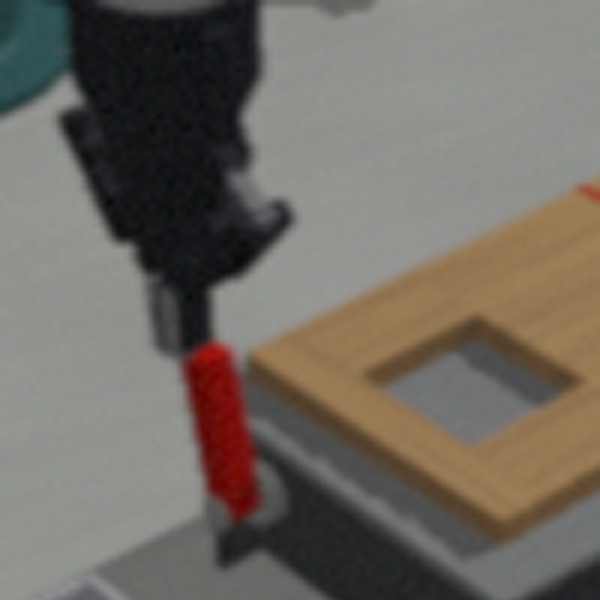

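View pics/side2z.png

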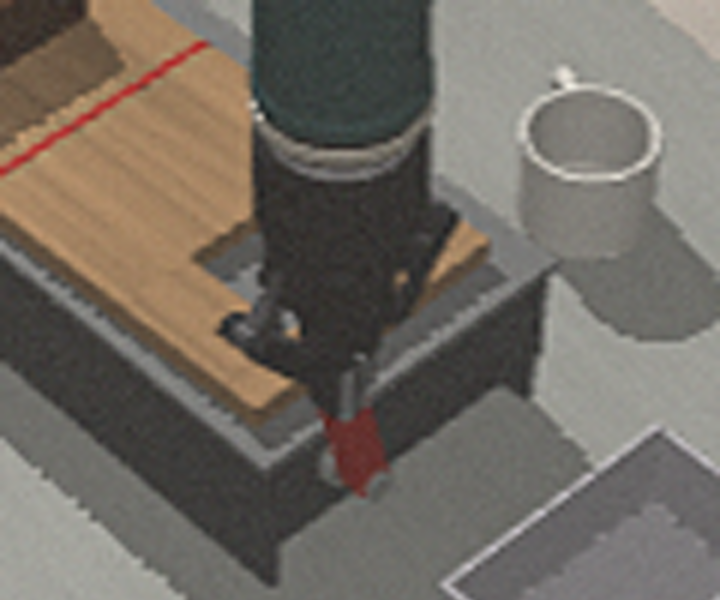

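```bash
python3 - <<'E'
from h import *
from workcell import bot, viewer
s=bot.read_state(); M=R.from_rotvec(s["tcp_rot"]).as_matrix()
S=(.586,.0807,1.713)
print(s["wrist_force"])
for n,(x0,y0) in {"scene":(240,165),"side":(255,200)}.items():
    c=pickle.load(open(n+"0.pkl","rb"))
    for k in (0,.01,.022): print(n,k,((proj(c,[s["tool_pos"]+M[:,2]*k])-[x0,y0])*6).round(0).tolist())
    for t in (0,10,20,30):
        a=np.radians(t); P=[(-175,50+75*np.sin(a),70+75*np.cos(a)),(-175,50,70)]
        print(n,t,((proj(c,place(S,np.array(P)/1e3))-[x0,y0])*6).round(0).tolist())
E
```

```text
[-12.66959901   6.07501162  39.92872348]
scene 0 [[177.0, 361.0]]
scene 0.01 [[179.0, 380.0]]
scene 0.022 [[180.0, 404.0]]
scene 0 [[225.0, 363.0], [231.0, 506.0]]
scene 10 [[205.0, 351.0], [231.0, 506.0]]
scene 20 [[187.0, 345.0], [231.0, 506.0]]
scene 30 [[170.0, 344.0], [231.0, 506.0]]
side 0 [[338.0, 408.0]]
side 0.01 [[338.0, 423.0]]
side 0.022 [[338.0, 440.0]]
side 0 [[366.0, 361.0], [364.0, 467.0]]
side 10 [[346.0, 377.0], [364.0, 467.0]]
side 20 [[326.0, 396.0], [364.0, 467.0]]
side 30 [[307.0, 418.0], [364.0, 467.0]]
```

```bash
python3 - <<'E'
from h import *
s,c=pickle.load(open("w1.pkl","rb")); 
cc=dict(K=c["K"],dist=c["dist"],world_to_cam=np.linalg.inv(c["mount"]))
for k in (-.02,-.01,0,.01,.022): print(k,proj(cc,[[0,0,k],[0,-.011,k],[0,.011,k]]).round(0).tolist())
E
python3 - <<'E'
import cv2
a=cv2.imread('pics/w2.png')[200:440,230:430]; cv2.imwrite('pics/w2z.png',cv2.resize(a,None,fx=2.5,fy=2.5,interpolation=cv2.INTER_CUBIC))
E
```

```text
-0.02 [[327.0, 336.0], [327.0, 311.0], [327.0, 359.0]]
-0.01 [[327.0, 322.0], [327.0, 298.0], [327.0, 345.0]]
0 [[327.0, 310.0], [327.0, 287.0], [327.0, 332.0]]
0.01 [[327.0, 299.0], [327.0, 277.0], [327.0, 320.0]]
0.022 [[327.0, 288.0], [327.0, 267.0], [327.0, 307.0]]
```

View pics/w2z.png

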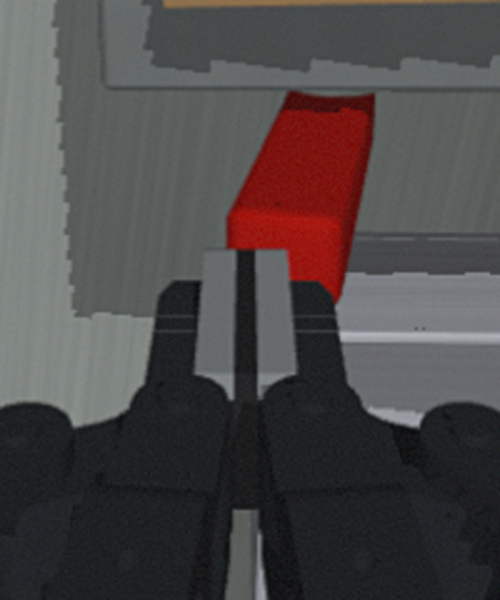

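```bash
python3 - <<'E'
from h import *
sw=[2.54945551,1.83358765,-0.00293634]; M=R.from_rotvec(sw).as_matrix(); p=np.array([0.21452431,0.63920859,0.22453067])
for n,(x0,y0) in {"scene":(365,20),"side":(50,90)}.items():
    c=pickle.load(open(n+"0.pkl","rb")); im=np.ascontiguousarray(c["pixels"][y0:y0+90,x0:x0+90,::-1]); im=cv2.resize(im,None,fx=6,fy=6,interpolation=cv2.INTER_CUBIC)
    for k,col in ((-.02,(255,0,0)),(0,(0,0,255)),(.009,(0,255,0)),(.022,(0,255,255))):
      for sx in (-.0425,0,.0425):
        u=(proj(c,[p+M@[sx,0,k]])[0]-[x0,y0]+.5)*6
        cv2.circle(im,tuple(int(v) for v in u),3,col,-1)
    cv2.imwrite(f"pics/{n}tip.png",im)
E
```

```text
(no output)
```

View pics/scenetip.png

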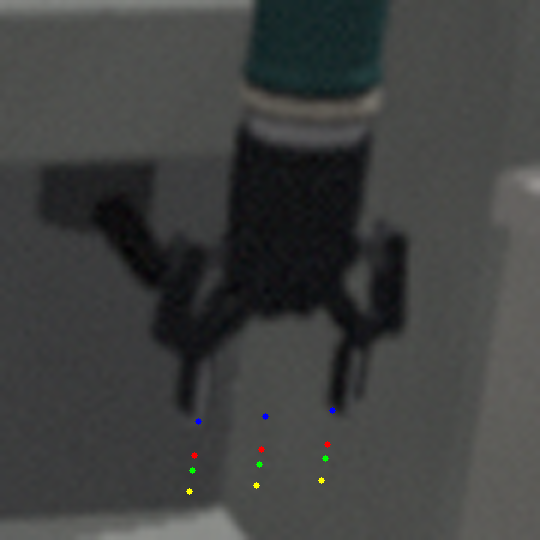

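View pics/sidetip.png

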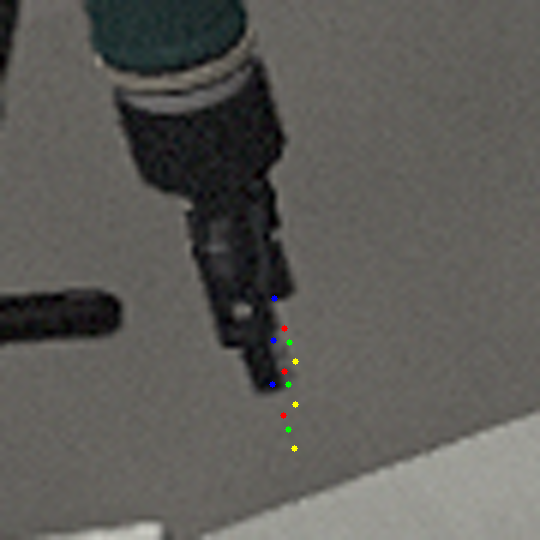

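The stated fingertip offset is wrong. In all three cameras the tips end about 7 mm short of the TCP when shut and about 20 mm short when open, so the fingers are about 29 mm shorter than stated. As a result the fingers slid onto the end of the stop, which is now at about 17°. I'll lift off, go back and redo this 29 mm lower.

Emit:
move_arm(
  series="0 0 0 0 0 -0.15 -1; 0 0 0 0 0 -0.35 -1; 0 0 0 0.1 0 -0.45 -1; 0 0 0 0.25 0 -0.45 -1; 0 0 0 0.4 0 -0.45 -1; 0 0 0 0.55 0 -0.45 -1; 0 0 0 0.6 0 -0.45 -1; 0 0 0 0.6 0 -0.45 -1",
)

```text
time: 7.55
tool_pos: [0.5946, -0.1001, 0.1701]
tcp_rot: [-3.132, -0.232, 0.004]
wrist_force: [-0.4, -0.9, 0.2]
width: -0.001
```

```bash
python3 loc.py; python3 - <<'E'
from workcell import bot, viewer
import cv2, pickle
s=bot.read_state()
c=viewer.read_camera("wrist"); pickle.dump((s,c),open("w3.pkl","wb"));cv2.imwrite("pics/w3.png",c["pixels"][:,:,::-1])
E
```

```text
stand mm -180.18709086299046 17.137097213757993 170.14345917288392 yaw 0.14816060106972115 tilt [-0.00246345  0.00051118] F [-0.44085582 -0.87575338  0.17921967] w -0.0008145118446447674 t 7.55 [-0.21  0.17  1.82 -0.    1.15 -0.36]
```

View pics/w3.png

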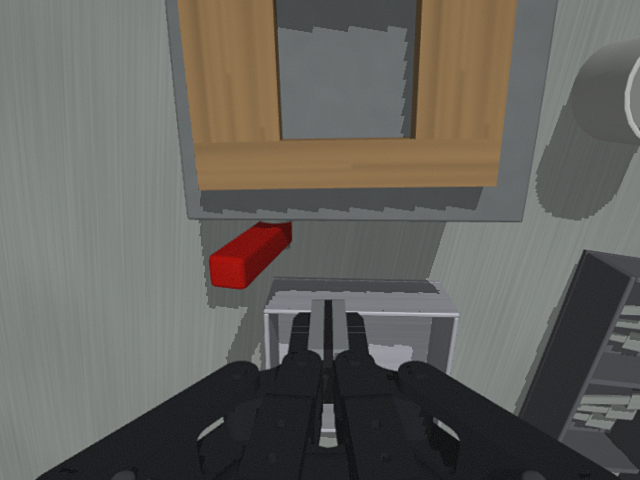

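Emit:
move_arm(
  series="0 0 0 0 0 0.1 -1; 0 0 0 0 0.01 0.25 -1; 0 0 0 0 0.02 0.4 -1; 0 0 0 0 0.02 0.55 -1; 0 0 0 0 0.02 0.63 -1; 0 0 0 -0.05 0.02 0.63 -1; 0 0 0 -0.1 0.02 0.63 -1; 0 0 0 -0.15 0.02 0.62 -1",
)

```text
time: 8.4
tool_pos: [0.5796, -0.1049, 0.1105]
tcp_rot: [3.133, 0.231, 0.001]
wrist_force: [-0.1, -0.0, -0.3]
width: -0.002
```

```bash
python3 loc.py
```

```text
stand mm -182.79985830785674 32.62344666424328 110.51406312845837 yaw 0.14745417871851382 tilt [ 0.00086842 -0.00025446] F [-0.12810128 -0.00913969 -0.2871426 ] w -0.0016611904867156935 t 8.4 [-0.22  0.2   1.91 -0.    1.03 -0.37]
```

Emit:
move_arm(
  series="0 0 0 -0.04 0 0.01 -1; 0 0 0 -0.09 0 0.01 -1; 0 0 0 -0.14 0 0.01 -1; 0 0 0 -0.19 0 0.02 -1; 0 0 0 -0.24 0 0.04 -1; 0 0 0 -0.28 0 0.06 -1; 0 0 0 -0.32 0 0.09 -1; 0 0 0 -0.35 0 0.11 -1",
)

```text
time: 9.2
tool_pos: [0.5446, -0.11, 0.0988]
tcp_rot: [3.133, 0.231, -0.0]
wrist_force: [0.4, 0.0, 2.5]
width: -0.004
```

```bash
python3 loc.py; python3 - <<'E'
from workcell import bot, viewer
import cv2, pickle
s=bot.read_state()
c=viewer.read_camera("wrist"); pickle.dump((s,c),open("w4.pkl","wb"));cv2.imwrite("pics/w4.png",c["pixels"][:,:,::-1])
E
```

```text
stand mm -182.89425935796442 67.97790354847359 98.75159351080156 yaw 0.14750373710751452 tilt [-0.00015202 -0.00018064] F [0.42907314 0.01279167 2.47711129] w -0.003673131071013277 t 9.2 [-0.24  0.15  1.98 -0.    1.   -0.39]
```

View pics/w4.png

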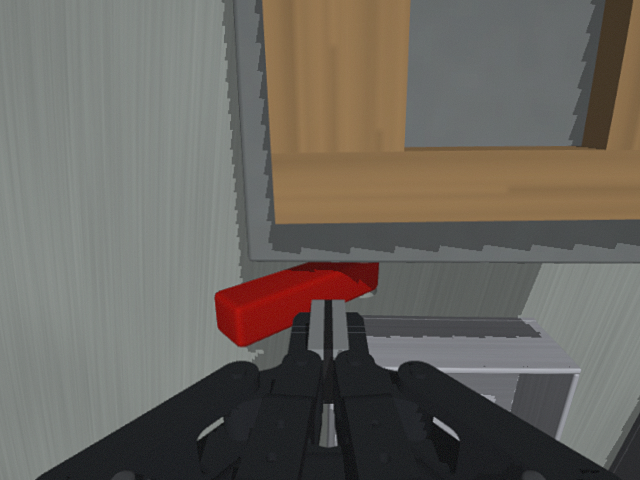

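Emit:
move_arm(
  series="0 0 0 -0.02 0 0.02 -1; 0 0 0 -0.05 0 0.05 -1; 0 0 0 -0.07 0 0.09 -1; 0 0 0 -0.09 0 0.12 -1; 0 0 0 -0.11 0 0.16 -1; 0 0 0 -0.13 0 0.2 -1; 0 0 0 -0.14 0 0.23 -1; 0 0 0 -0.14 0 0.25 -1",
)

```text
time: 10.05
tool_pos: [0.5304, -0.1119, 0.0736]
tcp_rot: [-3.133, -0.231, 0.002]
wrist_force: [-6.1, -0.8, 15.7]
width: 0.003
```

```bash
python3 loc.py; python3 - <<'E'
from workcell import bot, viewer
import cv2, pickle
s=bot.read_state()
c=viewer.read_camera("side"); im=c["pixels"][230:310,255:355,::-1];cv2.imwrite("pics/s5.png",cv2.resize(im,None,fx=6,fy=6,interpolation=2))
E
```

```text
stand mm -182.80953116716438 82.29902076550385 73.55095417863102 yaw 0.14748328838571156 tilt [-1.51610353e-03  8.41654690e-05] F [-6.07887198 -0.84905533 15.65707207] w 0.002885768259472147 t 10.05 [-0.25  0.16  2.03 -0.    0.95 -0.4 ]
```

View pics/s5.png

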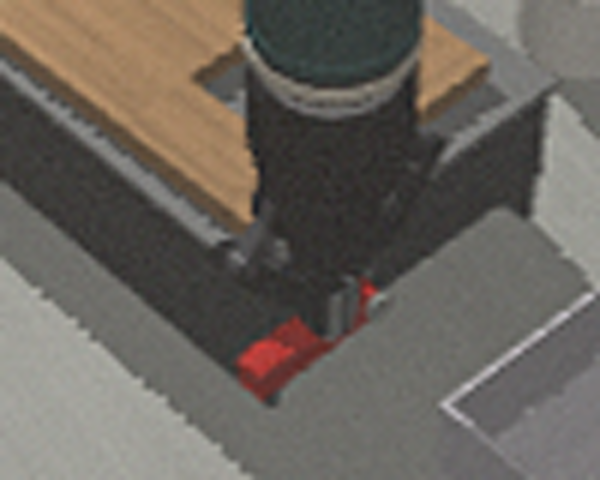

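Emit:
move_arm(
  series="0 0 0 0 0 -0.15 -1; 0 0 0 0 0 -0.35 -1; 0 0 0 0 0 -0.55 -1; 0 0 0 0.05 -0.1 -0.75 -1; 0 0 0 0.1 -0.3 -0.95 -1; 0 0 0 0.1 -0.5 -1 -1; 0 0 0 0.15 -0.75 -1 -1; 0 0 0 0.2 -1 -1 -1",
)

```text
time: 10.9
tool_pos: [0.5369, -0.0092, 0.1753]
tcp_rot: [-3.133, -0.23, -0.004]
wrist_force: [0.0, 0.2, 0.3]
width: 0.001
```

```bash
python3 loc.py; python3 - <<'E'
from workcell import bot, viewer
import cv2, pickle
for n in("side","scene"):
    c=viewer.read_camera(n); pickle.dump(c,open(n+"6.pkl","wb"))
    im=c["pixels"][230:310,255:355,::-1] if n=="side" else c["pixels"][200:280,250:350,::-1];cv2.imwrite(f"pics/{n}6.png",cv2.resize(im,None,fx=6,fy=6,interpolation=2))
E
```

```text
stand mm -81.99395711545125 61.348768761834485 175.26165041362785 yaw 0.14681778266029105 tilt [0.00229033 0.00018265] F [0.00928759 0.20900213 0.26986581] w 0.0011019160108203313 t 10.9 [-0.06  0.04  1.96  0.    1.14 -0.21]
```

View pics/side6.png

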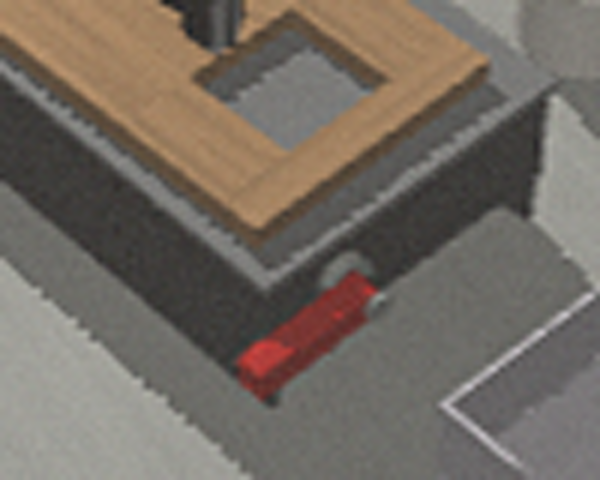

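View pics/scene6.png

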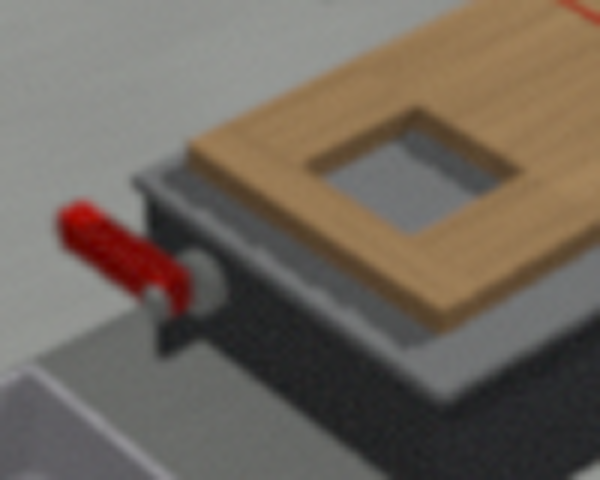

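The side and scene views show the stop lying flat, parallel to the stand's edge. Next I'll move to the grip, opening and turning the gripper on the way.

Emit:
move_arm(
  series="0 0 -0.06 0.03 -0.1 -0.1 1; 0 0 -0.12 0.06 -0.25 -0.2 1; 0 0 -0.18 0.09 -0.38 -0.3 1; 0 0 -0.24 0.12 -0.5 -0.4 1; 0 0 -0.3 0.15 -0.62 -0.5 1; 0 0 -0.36 0.18 -0.75 -0.5 1; 0 0 -0.42 0.21 -0.88 -0.5 1; 0 0 -0.48 0.25 -1 -0.5 1",
)

```text
time: 11.8
tool_pos: [0.5466, 0.0925, 0.2245]
tcp_rot: [2.629, 1.718, 0.001]
wrist_force: [-0.1, 0.4, 0.4]
width: 0.996
```

```bash
cat > go.py <<'E'
import sys
from h import *
from workcell import bot
s=bot.read_state(); x,y,z,yaw=map(float,sys.argv[1:5]); M=R.from_rotvec(s["tcp_rot"]).as_matrix()
T=np.c_[[np.cos(yaw),np.sin(yaw),0],[np.sin(yaw),-np.cos(yaw),0],[0,0,-1]]
print("turn",(R.from_matrix(M.T@T).as_rotvec()/np.radians(120)).round(4),"shift",(M.T@([x,y,z]-s["tool_pos"])*10).round(3),"F",s["wrist_force"].round(1))
E
python3 go.py .5559 .2121 .225 1.7306
```

```text
turn [ 0.0004  0.     -0.2735] shift [ 1.133 -0.395 -0.005] F [-0.1  0.4  0.4]
```

Emit:
move_arm(
  series="0 0 -0.05 0.12 -0.05 0 1; 0 0 -0.1 0.25 -0.1 0 1; 0 0 -0.15 0.4 -0.15 0 1; 0 0 -0.2 0.55 -0.2 0 1; 0 0 -0.24 0.7 -0.25 0 1; 0 0 -0.274 0.85 -0.3 0 1; 0 0 -0.274 1 -0.35 0 1; 0 0 -0.274 1 -0.39 0 1",
)

```text
time: 12.6
tool_pos: [0.5518, 0.201, 0.2241]
tcp_rot: [2.042, 2.387, 0.001]
wrist_force: [-0.5, -0.3, -0.4]
width: 0.999
```

```bash
python3 go.py .5559 .2121 .225 1.7306; python3 - <<'E'
from workcell import bot, viewer
import cv2, pickle
s=bot.read_state()
c=viewer.read_camera("wrist"); pickle.dump((s,c),open("w7.pkl","wb"));cv2.imwrite("pics/w7.png",c["pixels"][:,:,::-1])
E
```

```text
turn [ 0.0003 -0.0002 -0.0022] shift [ 0.104  0.058 -0.009] F [-0.5 -0.3 -0.4]
```

View pics/w7.png

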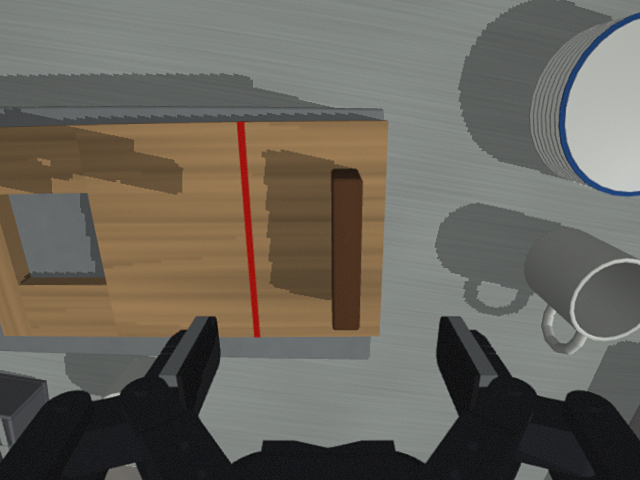

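```bash
cat > f7.py <<'E'
from h import *
s,c=pickle.load(open("w7.pkl","rb")); w=wcam(s,c)
b=[(w,(150,80,114),(387,121.5)),(w,(150,-80,114),(380,336)),(w,(55,80,114),(240.5,122.5)),(w,(55,-80,114),(257,337)),
(w,(113,50,154),(331.5,180)),(w,(131,50,154),(362,181)),(w,(113,-50,154),(332.5,329)),(w,(131,-50,154),(359.5,329)),(w,(-55,35,114),(88,193)),(w,(-55,-35,114),(105.5,285))]
y,r=fit(b,(.5756,.0917,1.731)); print("board",y.round(4),r.round(1).tolist())
print("grip",place(y,[(.122,0,0)]))
S=np.array((.586,.0807,1.713)); d=y-S; cx,sx=np.cos(S[2]),np.sin(S[2]); print("board in stand",d[0]*cx+d[1]*sx,-d[0]*sx+d[1]*cx,np.degrees(d[2]))
st=[(w,(160,100,100),(384,110)),(w,(160,-100,100),(370,358))]
x,r=fit(st,S);print("stand",x,r.round(1).tolist())
E
python3 f7.py
```

```text
board [0.5751 0.0919 1.7343] [[0.8, -0.2], [-1.0, 0.0], [-0.2, 0.1], [0.1, -0.1], [-0.4, -0.9], [0.8, -2.2], [-0.6, 2.5], [-0.1, 2.2], [-0.4, 0.3], [1.5, 0.1]]
grip [[0.55526144 0.21227931 0.        ]]
board in stand 0.01263524554538048 0.009182284286186497 1.2201807935775904
stand [0.58669041 0.08098212 1.71507293] [[0.0, -0.7], [-0.0, 2.1]]
```

```bash
python3 go.py .5553 .2122 .112 1.732
```

```text
turn [-0.0003  0.     -0.0027] shift [0.11  0.064 1.119] F [-0.9  0.  -0.3]
```

Emit:
move_arm(
  series="0 0 -0.003 0.06 0.03 0.1 1; 0 0 -0.003 0.11 0.06 0.2 1; 0 0 -0.003 0.11 0.06 0.35 1; 0 0 -0.003 0.11 0.06 0.5 1; 0 0 -0.003 0.11 0.06 0.65 1; 0 0 -0.003 0.11 0.06 0.8 1; 0 0 -0.003 0.11 0.06 0.9 1; 0 0 -0.003 0.11 0.06 0.95 1",
)

```text
time: 13.45
tool_pos: [0.5546, 0.2111, 0.127]
tcp_rot: [-2.034, -2.393, 0.003]
wrist_force: [0.0, 1.0, 0.0]
width: 1.001
```

```bash
python3 go.py .5553 .2122 .112 1.732; python3 - <<'E'
from workcell import bot, viewer
import cv2, pickle
s=bot.read_state()
c=viewer.read_camera("wrist"); cv2.imwrite("pics/w8.png",c["pixels"][:,:,::-1])
E
```

```text
turn [-0.0012  0.0002  0.0003] shift [0.01  0.009 0.15 ] F [0. 1. 0.]
```

View pics/w8.png

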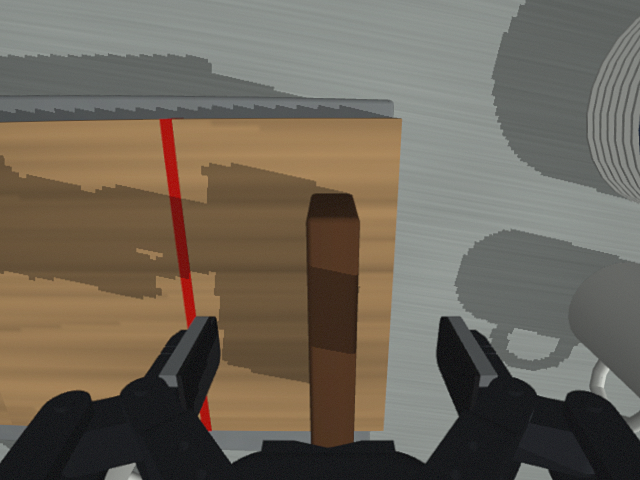

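Emit:
move_arm(
  series="0 0 0 0.01 0.01 0.08 1; 0 0 0 0.01 0.01 0.14 1; 0 0 0 0.01 0.01 0.14 0.3; 0 0 0 0.01 0.01 0.14 -0.3; 0 0 0 0.01 0.01 0.14 -0.7; 0 0 0 0.01 0.01 0.14 -1; 0 0 0 0.01 0.01 0.14 -1; 0 0 0 0.01 0.01 0.14 -1",
  squeeze=70,
)

```text
time: 14.3
tool_pos: [0.5567, 0.2131, 0.1156]
tcp_rot: [2.034, 2.394, 0.002]
wrist_force: [0.9, -0.0, 2.2]
width: 0.198
```

```bash
python3 loc.py; python3 - <<'E'
from workcell import bot, viewer
import cv2, pickle
s=bot.read_state()
c=viewer.read_camera("wrist"); pickle.dump((s,c),open("w9.pkl","wb")); cv2.imwrite("pics/w9.png",c["pixels"][:,:,::-1])
E
```

```text
stand mm 135.1648428954563 10.200033489478136 115.56565770407857 yaw 1.7327753855304706 tilt [0.00110069 0.00073838] F [ 0.87849193 -0.00341391  2.24908972] w 0.19820016446928332 t 14.3 [ 0.32  0.21  1.89  0.    1.05 -1.41]
```

View pics/w9.png

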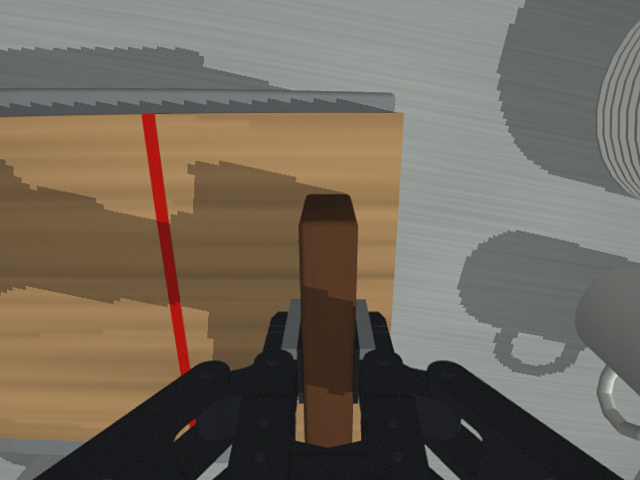

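```bash
python3 - <<'E'
from h import *
S=np.array((.586,.0807,1.714)); 
def back(w,u,z):
    q=cv2.undistortPoints(np.array([[u]],float),w["K"],np.array(w["dist"]))[0,0]
    r=np.array([q[0],-q[1],-1]); W=w["world_to_cam"]; C=-W[:3,:3].T@W[:3,3]; d=W[:3,:3].T@r
    p=C+d*(z-C[2])/d[2]; dd=p[:2]-S[:2]; c,n=np.cos(S[2]),np.sin(S[2]); return (1e3*np.array([dd[0]*c+dd[1]*n,-dd[0]*n+dd[1]*c])).round(1)
for f,us in (("w1.pkl",[(285,291),(446,289)]),("w3.pkl",[(265,313),(458,315)]),("w4.pkl",[(579,371)])):
    s,c=pickle.load(open(f,"rb")); w=wcam(s,c); print(f,[back(w,u,.06).tolist() for u in us])
sc=pickle.load(open("scene0.pkl","rb")); print([back(sc,u,.06).tolist() for u in [(216,292),(256,264),(292,292),(249,322)]])
sc=pickle.load(open("side0.pkl","rb")); print([back(sc,u,.06).tolist() for u in [(331,296),(364,272),(393,298),(360,323)]])
E
```

```text
w1.pkl [[-244.7, 63.0], [-244.5, -82.6]]
w3.pkl [[-245.1, 64.5], [-246.0, -82.7]]
w4.pkl [[-246.1, -82.6]]
[[-376.8, 29.6], [-246.3, 50.8], [-244.7, -87.1], [-376.0, -98.5]]
[[-246.4, 59.4], [-250.7, -74.1], [-371.6, -61.4], [-364.5, 68.5]]
```

The grip is held with the opening at about 17 mm, pressing down 2.2 N, and the board is resting. The pan centre comes out at about stand (-308,-9), so a straight slide brings the hole over it. I'll slide now, taking out the 1° yaw.

Emit:
move_arm(
  series="0 0 0.001 -0.04 0 0 -1; 0 0 0.002 -0.1 0 0 -1; 0 0 0.004 -0.18 0 0 -1; 0 0 0.005 -0.26 0 0 -1; 0 0 0.006 -0.34 0 0 -1; 0 0 0.007 -0.42 0 0 -1; 0 0 0.008 -0.5 -0.01 0 -1; 0 0 0.009 -0.56 -0.01 0 -1",
)

```text
time: 15.15
tool_pos: [0.5649, 0.1567, 0.1155]
tcp_rot: [2.058, 2.374, 0.002]
wrist_force: [-1.1, 5.2, 4.9]
width: 0.2
```

```bash
python3 loc.py
```

```text
stand mm 78.18688566199512 10.168686148315645 115.46702542395063 yaw 1.7131736697431712 tilt [0.00092758 0.00069967] F [-1.06806368  5.2112298   4.88734827] w 0.20010117405330008 t 15.15 [ 0.23  0.19  1.91  0.    1.04 -1.49]
```

Emit:
move_arm(
  series="0 0 0 -0.06 0 0 -1; 0 0 0 -0.14 0 0 -1; 0 0 0 -0.22 0 0 -1; 0 0 0 -0.3 0 0 -1; 0 0 0 -0.38 0.01 0 -1; 0 0 0 -0.46 0.01 0 -1; 0 0 0 -0.54 0.01 0 -1; 0 0 0 -0.6 0.01 0 -1",
)

```text
time: 15.95
tool_pos: [0.5742, 0.0975, 0.1155]
tcp_rot: [-2.058, -2.374, -0.001]
wrist_force: [-0.9, 6.0, 5.6]
width: 0.198
```

Emit:
move_arm(
  series="0 0 0 -0.06 0 0 -1; 0 0 0 -0.14 0 0 -1; 0 0 0 -0.22 0 0 -1; 0 0 0 -0.3 0 0 -1; 0 0 0 -0.38 0.01 0 -1; 0 0 0 -0.46 0.01 0 -1; 0 0 0 -0.54 0.01 0 -1; 0 0 0 -0.6 0.01 0 -1",
)

```text
time: 16.75
tool_pos: [0.5836, 0.0383, 0.1155]
tcp_rot: [-2.058, -2.374, -0.001]
wrist_force: [-1.3, 5.7, 6.5]
width: 0.2
```

```bash
python3 loc.py; cat > look.py <<'E'
import sys
from workcell import bot, viewer
import cv2, pickle
t=sys.argv[1]
s=bot.read_state(); c=viewer.read_camera("wrist"); pickle.dump((s,c),open(f"w{t}.pkl","wb")); cv2.imwrite(f"pics/w{t}.png",c["pixels"][:,:,::-1])
for n,(x0,y0,w,h) in {"scene":(210,180,160,120),"side":(250,200,150,112)}.items():
    c=viewer.read_camera(n); pickle.dump(c,open(f"{n}{t}.pkl","wb")); im=c["pixels"][y0:y0+h,x0:x0+w,::-1]
    cv2.imwrite(f"pics/{n}{t}.png",cv2.resize(im,None,fx=5,fy=5,interpolation=cv2.INTER_CUBIC))
E
python3 look.py 10
```

```text
stand mm -41.67829976412201 8.405295816357437 115.4872063044085 yaw 1.7131455520225058 tilt [0.00030476 0.0007505 ] F [-1.27071396  5.70342135  6.54886112] w 0.19983121038823098 t 16.75 [ 0.02  0.19  1.91  0.    1.04 -1.69]
```

View pics/w10.png

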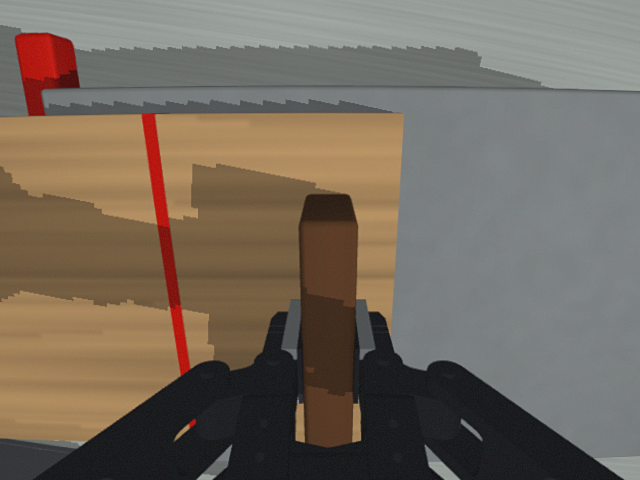

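View pics/scene10.png

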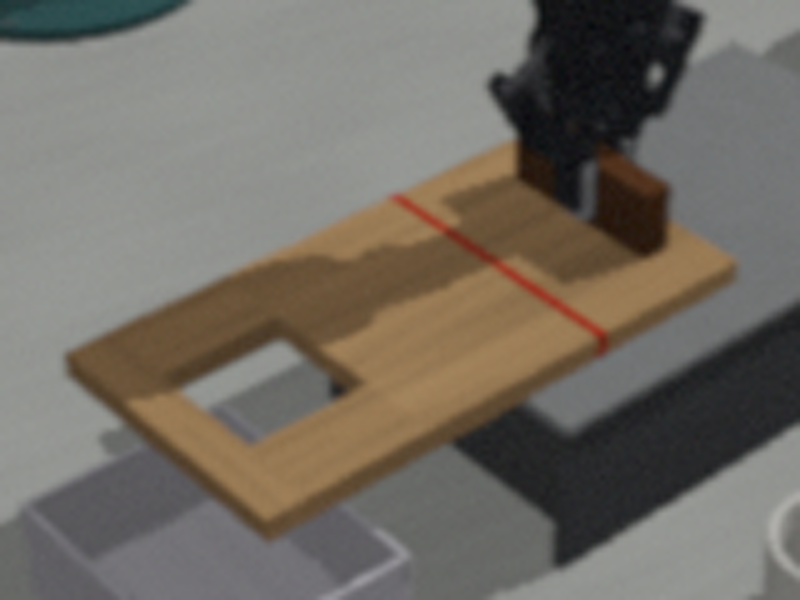

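View pics/side10.png

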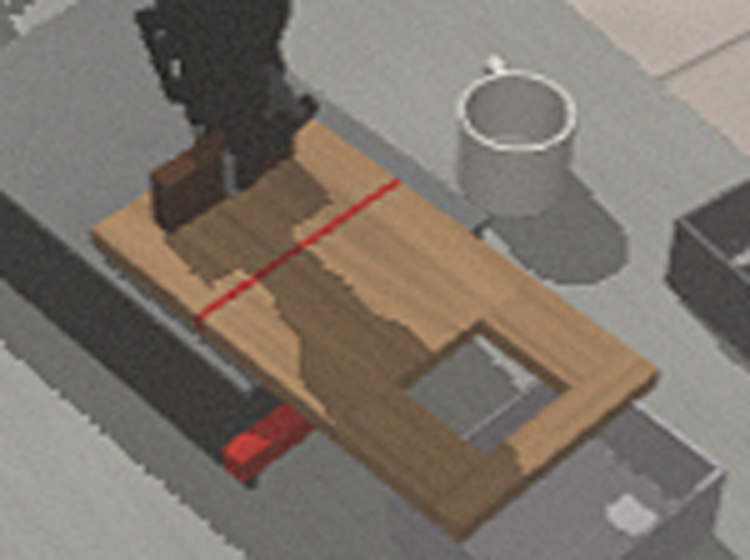

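```bash
cat >> h.py <<'E'
S0=np.array((.586,.0807,1.714))
def back(w,u,z):
    q=cv2.undistortPoints(np.array([[u]],float),w["K"],np.array(w["dist"]))[0,0]
    r=np.array([q[0],-q[1],-1]); W=w["world_to_cam"]; C=-W[:3,:3].T@W[:3,3]; d=W[:3,:3].T@r
    p=C+d*(z-C[2])/d[2]; dd=p[:2]-S0[:2]; c,n=np.cos(S0[2]),np.sin(S0[2]); return (1e3*np.array([dd[0]*c+dd[1]*n,-dd[0]*n+dd[1]*c])).round(1)
E
python3 - <<'E'
from h import *
s,c=pickle.load(open("w10.pkl","rb")); w=wcam(s,c)
for u,z in [((148.5,114),.114),((186,370),.114),((43,91),.1),((403.5,112.5),.114)]: print("w",u,back(w,u,z))
sc=pickle.load(open("scene10.pkl","rb")); A=lambda u,v:(210+u/5,180+v/5)
for nm,u,z in [("lineR",A(397,197),.114),("lineL",A(605,343),.114),("stand -y",A(572,433),.1),("b -y",A(267,525),.114),("b+y",A(68,358),.114),("bi -y",A(735,263),.114)]: print(nm,back(sc,u,z))
sc=pickle.load(open("side10.pkl","rb")); A=lambda u,v:(250+u/5,200+v/5)
for nm,u,z in [("lineR",A(199,317),.114),("lineL",A(398,182),.114),("stand +y",A(250,392),.1),("stand -y",A(492,221),.1),("b -y",A(657,375),.114),("b+y",A(458,530),.114),("bi+y",A(92,234),.114)]: print(nm,back(sc,u,z))
E
```

```text
w (148.5, 114) [-109.4   90.3]
w (186, 370) [-109.1  -24.4]
w (43, 91) [-158.3   99.8]
w (403.5, 112.5) [-14.2  90.4]
lineR [-107.3   86.5]
lineL [-111.3  -76.5]
stand -y [-158.2 -103.8]
b -y [-314.4  -73.3]
b+y [-313.3   84.4]
bi -y [-15.5 -71.8]
lineR [-113.    92.6]
lineL [-114.4  -65.9]
stand +y [-164.5  101.3]
stand -y [-166.4  -93.6]
b -y [-319.7  -62.8]
b+y [-317.3   94.7]
bi+y [-22.1  94.3]
```

Emit:
move_arm(
  series="0 0 0 -0.05 0 0 -1; 0 0 0 -0.12 0 0 -1; 0 0 0 -0.2 0 0 -1; 0 0 0 -0.28 0 0 -1; 0 0 0 -0.36 0 0 -1; 0 0 0 -0.42 0 0 -1; 0 0 0 -0.46 0 0 -1; 0 0 0 -0.49 0 0 -1",
)

```text
time: 17.7
tool_pos: [0.5904, -0.01, 0.1155]
tcp_rot: [-2.058, -2.373, -0.001]
wrist_force: [-0.9, 6.1, 6.3]
width: 0.199
```

```bash
python3 loc.py;  python3 look.py 11; python3 loc.py
```

```text
stand mm -90.45393812460935 8.507590438360117 115.51142544680057 yaw 1.7130251696014338 tilt [6.20019087e-05 9.37752405e-04] F [-0.91260943  6.0857616   6.34436551] w 0.19888922945035964 t 17.7 [-0.06  0.2   1.9   0.    1.05 -1.77]
stand mm -90.91540430819053 8.513658346115744 115.49707836015232 yaw 1.7131751748171593 tilt [ 2.40816321e-04 -4.18740574e-05] F [-1.33685691  3.40561817  5.74034736] w 0.20008626127074997 t 17.85 [-0.06  0.2   1.9  -0.    1.05 -1.77]
```

View pics/w11.png

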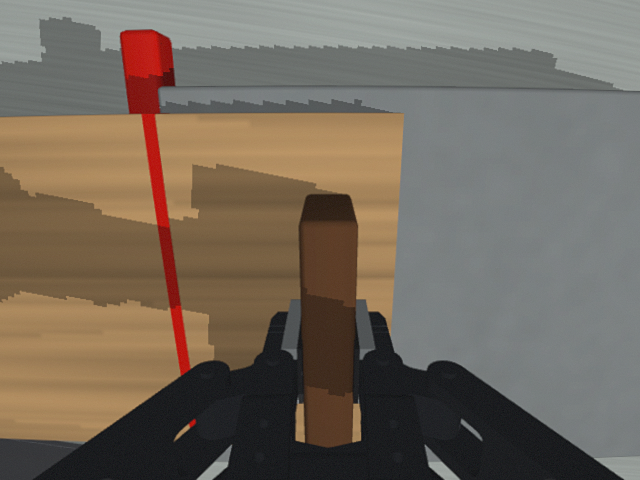

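View pics/scene11.png

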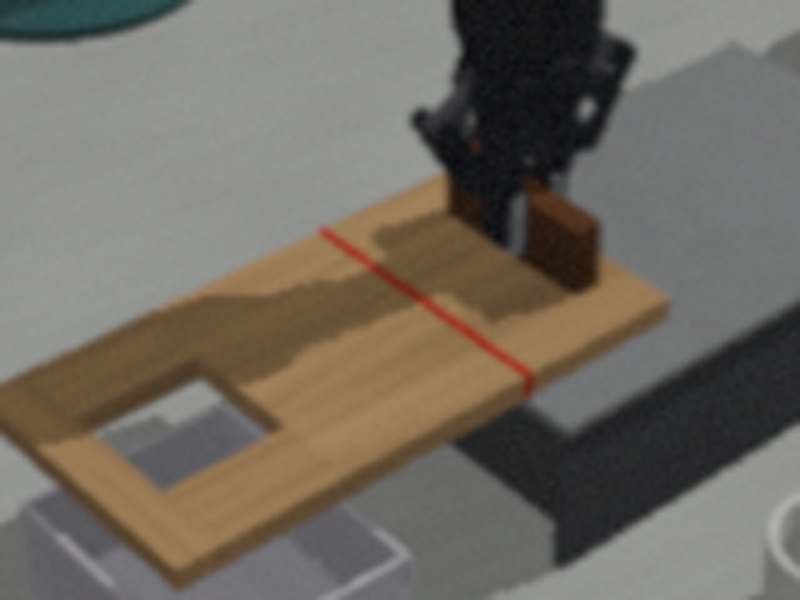

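View pics/side11.png

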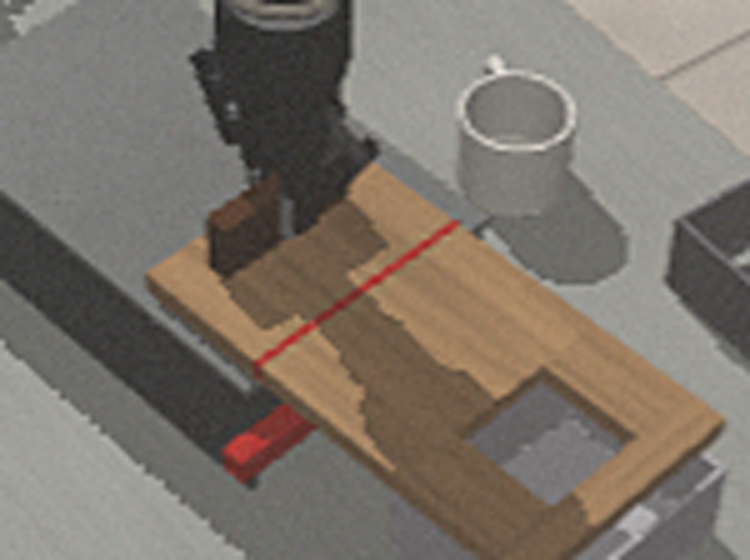

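```bash
python3 - <<'E'
import cv2
a=cv2.imread('pics/w11.png')[70:150,110:230]; cv2.imwrite('pics/w11z.png',cv2.resize(a,None,fx=6,fy=6,interpolation=cv2.INTER_CUBIC))
E
python3 - <<'E'
from h import *
s,c=pickle.load(open("w11.pkl","rb")); w=wcam(s,c)
for u,z in [((148.5,114),.114),((186,370),.114),((161,88),.1),((159.5,110),.1)]: print("w",u,back(w,u,z))
print(proj(w,place(S0,np.array([(-160,100,100),(-160,88,100)])/1e3)))
sc=pickle.load(open("scene11.pkl","rb")); A=lambda u,v:(210+u/5,180+v/5)
for nm,u,z in [("lineR",A(325,231),.114),("lineL",A(529,381),.114),("stand -y",A(572,433),.1),("b -y",A(183,572),.114),("bi -y",A(668,300),.114)]: print(nm,back(sc,u,z))
sc=pickle.load(open("side11.pkl","rb")); A=lambda u,v:(250+u/5,200+v/5)
for nm,u,z in [("lineR",A(258,362),.114),("lineL",A(458,224),.114),("stand +y",A(250,392),.1),("stand -y",A(492,221),.1),("b -y",A(723,418),.114),("bi+y",A(149,274),.114)]: print(nm,back(sc,u,z))
E
```

```text
w (148.5, 114) [-158.1   90.4]
w (186, 370) [-157.9  -24.2]
w (161, 88) [-157.9  100.2]
w (159.5, 110) [-159.6   91.7]
[[155.87234166  88.48882025]
 [159.70438189 119.50400541]]
lineR [-155.1   86.9]
lineL [-159.   -74.1]
stand -y [-158.2 -103.8]
b -y [-359.8  -73.5]
bi -y [-63.5 -71.8]
lineR [-160.4   91.3]
lineL [-163.   -66.7]
stand +y [-164.5  101.3]
stand -y [-166.4  -93.6]
b -y [-364.9  -65.5]
bi+y [-68.8  91.2]
```

View pics/w11z.png

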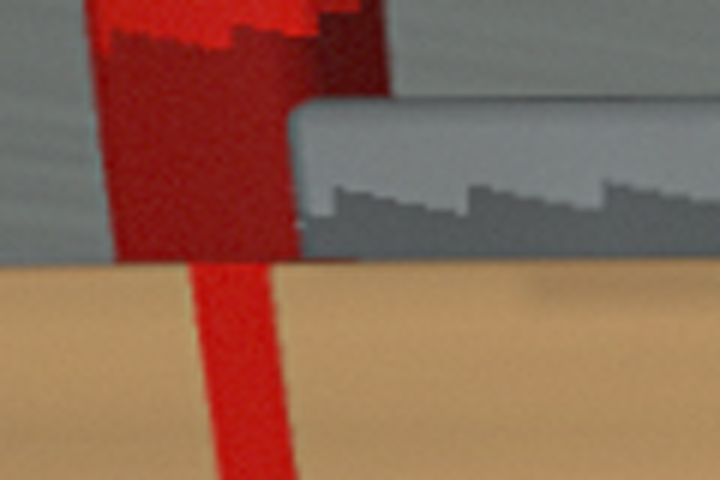

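```bash
python3 - <<'E'
from h import *
for f in ("w10","w11"):
    s,c=pickle.load(open(f+".pkl","rb")); w=wcam(s,c); g=cv2.cvtColor(c["pixels"],cv2.COLOR_RGB2GRAY).astype(float)
    P=[]
    for u in range(200,630,10):
        col=cv2.GaussianBlur(g,(5,5),0)[78:100,u]; v=78+np.argmin(col); P.append(back(w,(u,v),.1))
    P=np.array(P); k=np.polyfit(P[:,0],P[:,1],1); r=P[:,1]-np.polyval(k,P[:,0]); ok=abs(r)<1.5; print(f,"stand side edge rel yaw",np.polyfit(P[ok,0],P[ok,1],1),ok.sum())
    # red line and board far edge
    im=c["pixels"].astype(int); L=[]
    for v in range(118,360,6):
        m=np.where((im[v,120:230,0]>1.9*im[v,120:230,1])&(im[v,120:230,0]>60))[0]
        if len(m)>5: L.append(back(w,(120+m.mean(),v),.114))
    L=np.array(L); print("line X=",np.polyfit(L[:,1],L[:,0],1),len(L))
    B=[]
    for u in range(200,390,10):
        d=np.diff(cv2.GaussianBlur(g,(3,3),0)[105:125,u]); B.append(back(w,(u,105.5+np.argmax(d)),.114))
    B=np.array(B); print("board side",np.polyfit(B[:,0],B[:,1],1))
E
```

```text
w10 stand side edge rel yaw [-4.08930382e-03  1.00139598e+02] 43
line X= [ 3.99792510e-04 -1.09725473e+02] 41
board side [4.77943938e-04 9.03743069e+01]
w11 stand side edge rel yaw [-2.09119505e-03  1.00283702e+02] 43
line X= [ 5.07021939e-04 -1.58478543e+02] 41
board side [-3.25439206e-04  9.04815721e+01]
```

Emit:
move_arm(
  series="0 0 0 -0.005 0 0 -1; 0 0 0 -0.01 0 0 -1; 0 0 0 -0.014 0 0 -1; 0 0 0 -0.014 0 0 -1; 0 0 0 -0.014 0 0 -1; 0 0 0 -0.014 0 0 -1; 0 0 0 -0.014 0 0 -1; 0 0 0 -0.014 0 0 -1",
)

```text
time: 18.65
tool_pos: [0.5905, -0.0112, 0.1155]
tcp_rot: [-2.057, -2.374, -0.001]
wrist_force: [-1.9, 5.1, 7.0]
width: 0.203
```

```bash
python3 loc.py;  python3 look.py 12; python3 loc.py; python3 - <<'E'
from h import *
a=cv2.imread('pics/w12.png')[70:150,110:230]; cv2.imwrite('pics/w12z.png',cv2.resize(a,None,fx=6,fy=6,interpolation=cv2.INTER_CUBIC))
s,c=pickle.load(open("w12.pkl","rb")); w=wcam(s,c); im=c["pixels"].astype(int); L=[]
for v in range(118,360,6):
    m=np.where((im[v,120:230,0]>1.9*im[v,120:230,1])&(im[v,120:230,0]>60))[0]
    if len(m)>5: L.append(back(w,(120+m.mean(),v),.114))
L=np.array(L); print("line X=",np.polyfit(L[:,1],L[:,0],1),len(L))
E
```

```text
stand mm -91.58510462405286 8.519937626088817 115.51166696612616 yaw 1.713302132919211 tilt [5.53991552e-05 8.34629694e-04] F [-1.87378081  5.09701566  6.95732163] w 0.20297773788091855 t 18.65 [-0.06  0.2   1.9   0.    1.05 -1.78]
stand mm -91.60756378902771 8.528734524024912 115.51031531809615 yaw 1.7133280098245987 tilt [3.32636698e-05 8.09504896e-04] F [-0.97671347  5.71075331  7.09775578] w 0.1990187266731666 t 18.8 [-0.06  0.2   1.9   0.    1.05 -1.78]
line X= [ 4.10505544e-04 -1.59616195e+02] 41
```

View pics/w12z.png

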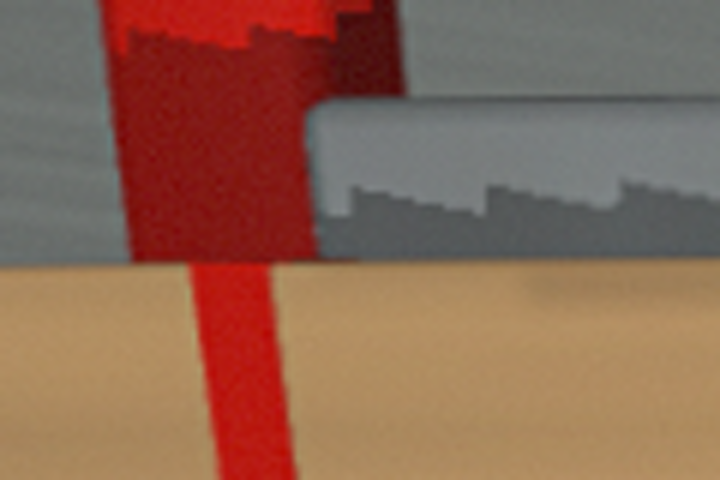

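View pics/side12.png

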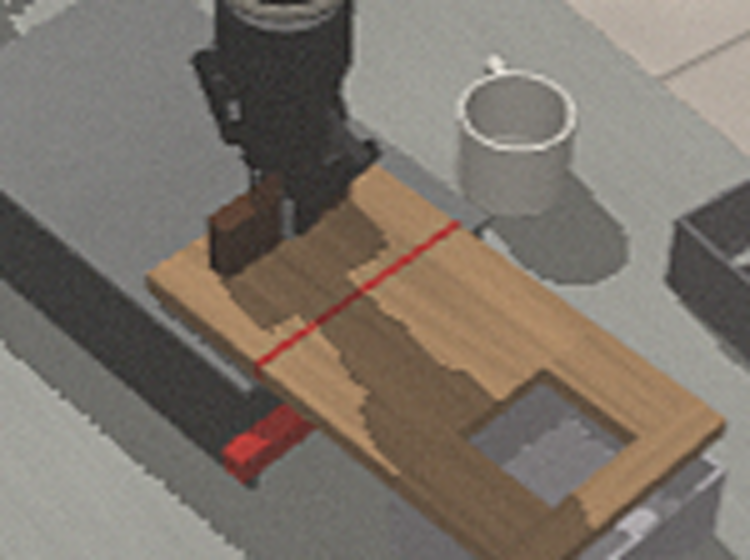

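View pics/scene12.png

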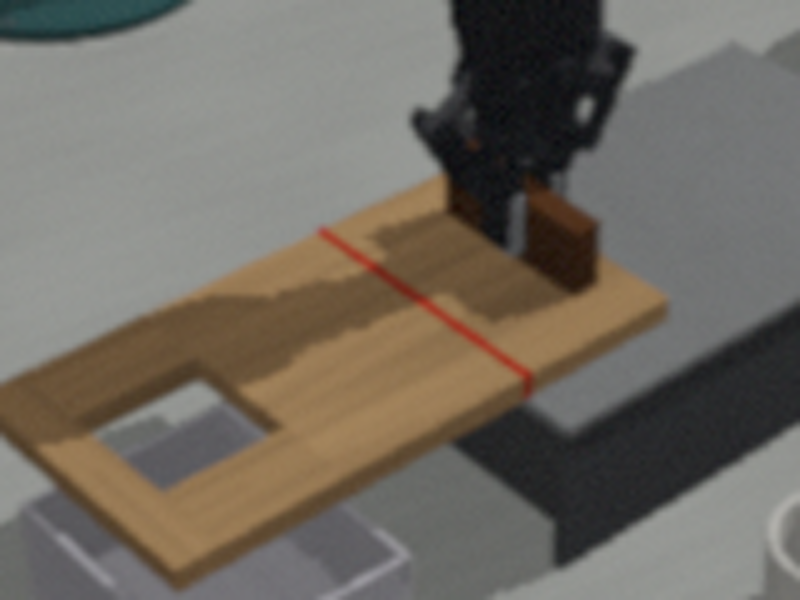

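```bash
python3 - <<'E'
from workcell import bot
s=bot.read_state(); print(s["time"],abs(s["joint_vel"]).max(),s["wrist_force"],s["width"])
print(bot.finish_job())
E
```

```text
18.8 0.0013288723286324791 [-0.97671347  5.71075331  7.09775578] 0.1990187266731666
the job is handed in; nothing more can be done
None
```

The stop is folded flat and the board is slid out to the red line. The gripper still holds the board level on the stand. I handed the job in at 18.8 s; no verdict was reported.

**What went wrong on the way:** My first push on the stop slid onto its end and pressed about 57 N on it (wrist force limit 120 N). The fingers turned out about 29 mm shorter than the description says. All three cameras agreed on that, so I backed off and folded the stop from lower down.

**Last checks:**
- **Stop:** it lies flat, parallel to the stand's edge, in both fixed cameras, and rests near its limit.
- **Red line:** the wrist camera puts it within about 0.5 mm of the stand's edge, parallel to within about 0.2°. The scene camera agrees to about 1–2 mm. The side camera disagreed, leaving it about 3 mm short. I trusted the wrist camera.
- **Scrap hole:** it is over the pan in both fixed cameras.
- **Hold:** the arm is still, with a 70 N grip and about 7 N pressing down.
- **Everything else:** the pan, mug and other items show no sign of having moved, though I checked that by eye only.

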